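Hold a shaft collar on the spindle's flat

TASK

On the drive unit, feel with the fingers for the flat milled on the spindle and turn the spindle until that flat faces the pointer rib. Then slip the collar (the ring with the thumb-screw) over the top of the spindle with its thumb-screw over the flat and pointing the way of the rib, its top face flush with the spindle's end, and finish still gripping it there, carried by your grip alone and not wedged against the spindle, so that I can tighten the screw. Leave the other things on the table where they are.

Things in the scene. Friction and masses are not known exactly. Their poses are not given: they have to be found in the camera images.
- unit: Grey spindle drive unit, fixed to the table: box 170 (x) x 130 (y) x 60 mm high, a vertical spindle in the middle of its top. Origin at the table under the spindle's axis, z up; +x points from the spindle to the aluminium pointer rib on the box's top (34 long, 6 wide, 10 mm high, its middle 62 mm from the axis). A flange 44 mm across, 4 mm high, rings the spindle's foot.
- shaft_top (a point): Centre of the vertical steel spindle's top end, 120 mm above the table, 60 above the box; axes those of the unit (they do not turn with the spindle). Spindle 24 mm across, 2 mm top chamfer (not on the flat). Turns on its axis either way with light friction (0.06 N m), stays where left. Its angle is not given: at first the flat faces 26 to 92 degrees left of the rib (anticlockwise from above).
- flat_mid (a point): Point on the spindle's axis 22 mm below its top, half-way along the flat; axes those of the unit. The one flat runs down the top 44 mm, 19.5 mm wide, 7 mm from the axis: a pinch with one pad square on it measures 19 mm, 10 degrees off it 20.6, 20 off 22, 30 off 23, 54 or more off 24 mm (full round).
- collar: Aluminium shaft collar lying flat: 22 mm high, 50 mm outside, 27 mm bore, two parallel flats (30 mm long, 52 mm apart) on its +y and -y sides to grip by. Origin at the centre of its underside, z up along the bore, +x out along the thumb-screw, whose 16 mm head ends 42 mm from the axis. About 0.15 kg.
- collar_center (a point): Centre of the collar, on the bore's axis, 11 mm above its underside; axes as the collar. In the bore, at this height on the +x side, the screw ends in a square foot 12 mm wide and 8 mm high, its face 8.3 mm from the axis: the collar goes down over the spindle only with the foot on the flat (within about 10 degrees), else it stops about 15 mm too high.
- collar_screw (a point): Point on the axis of the thumb-screw's head, 36 mm from the bore's axis on the collar's +x side, half-way up.
- spacer_center (a point): Bystander: plain aluminium ring without a screw, 48 mm outside, 27 mm bore, 22 mm high; its centre.
- beaker_center (a point): Bystander: glass beaker, 72 mm across, 95 mm high; its centre.
- bottle_center (a point): Bystander: white plastic bottle with a yellow cap, 56 mm across, 120 mm high; its centre.
- jar_center (a point): Bystander: white jar, 74 mm across, 85 mm high; its centre.
- wrench_center (a point): Bystander: steel wrench 150 mm long lying flat; its middle.
- dish_center (a point): Bystander: clear dish 90 mm across with a small candle in a metal cup on it, 19 mm high in all; its centre.
Things that resemble listed ones, but are neither listed nor needed, are in the scene too. What is shaped like the collar but orange is not meant.

How it is judged:
By the outcome, as a careful person would: the job done as asked, in the order asked, and still so for the second after the job is handed in, while the arm keeps its last pose, push and grip.
It also fails if it takes over 64 s, if anything falls off the work surface, if the arm or the gripper's body presses on something with over 40 N, if the wrist force passes 120 N, or if a joint passes its speed limit or range.

ROBOT

A 6-joint arm with a two-finger parallel gripper is mounted at the origin on the work surface. World frame = base frame: x ahead of the robot, y to its left, z up, the work surface at z = 0. Lengths are in m, angles in rad, forces in N, time in s.
With the tool pointing down it reaches from about 0.35 to 0.975 m from the base axis. Payload 4.9 kg.
Tool frame: the origin (TCP) lies midway between the tips of the shut fingers; the grasp point (between the pads) lies 19 mm behind it; z points along the fingers, y is the direction in which the jaws open and shut (so a half turn about z gives the same grasp; the last joint's range is limited). The gripper opens to 85 mm and grips with 20 to 120 N. Pads are 22 mm wide; open, the fingers measure 114 mm over their backs; the gripper's body (76 mm by 85 mm) begins 54 mm behind the grasp point. The pads swing forward as they close: fully open they stand 13 mm farther back than shut.
Start: joints at [-1.236, 0.053, 1.613, -0, 1.476, -0.119], TCP at [0.274, -0.562, 0.231] pointing down, gripper open.
Joint ranges: [-3.01, 3.01], [-1.01, 2.22], [0.06, 2.58], [-1.02, 4.17], [0.09, 2.62], [-3.14, 3.14]. Speed limits (rad/s): [2.57, 2.57, 3.14, 3.14, 3.14, 3.14].

INTERFACE

Orientations are given as a unit quaternion [w, x, y, z].
In Python, from plant import state, grab_frame, camera_params, job_done, boxes_of gives the robot as it stands.
- The arm moves only by the tool step_arm, never from a script. Its argument "steps" is a list of rows, each a list of 4 numbers: the shift along the tool's x, y, z in mm, then the turn about the tool's z in degrees. A call has 1 to 8 rows; each row shifts and turns the pose as measured when the row begins, along the tool's axes as they then stand; what a row does not reach is not made up. A row lasts 1/10 s, in which the tool goes at most 50 mm and 8.59 degrees, less where a joint would pass 70% of its speed; a pose out of reach is approached as far as the arm can. A call is refused whole if a number of a shift passes 50 or a number of a turn 8.59, either way. A call with a gripper value outside its range is refused whole. "claw" is the opening in per cent of the stroke, from 0 (shut) to 100 (fully open), set as the call begins (left out, the last holds). The fingers move at their own pace and stop on an object; the grip force is fixed at half the most. Time passes only in rows, so rows that do not move let the fingers close. It gives the time, the measured TCP pose, the force and the opening at its end, in the units of the state.
- state(): the state, without advancing time (a new reading comes with each control period).
- grab_frame(name): name is "side" or "top" or "wrist"; returns (picture, depth): 400x640x3 uint8, red, green, blue; 400x640 float32, m along the optical axis (not along the pixel's ray), 0 where there is no reading.
- camera_params(name): a dict with "mtx" (3x3 intrinsics, pixels), "extrinsics" (4x4, takes a point from camera to world coordinates); the wrist camera has in their place "T_tool_cam" (4x4, takes a point from camera to tool coordinates, whose origin is the TCP and whose axes are the flange's). Camera axes: x right, y down, z forward; pixel columns grow to the right and rows downward; lengths in m; the calibration is good to about 2 mm. The wrist camera is an equidistant fisheye: a pixel r from the principal point sees the ray r / f radians off the axis. A picture is of the moment at which its call begins: read the wrist's pose just before it. camera_params takes no time and is no camera call.
- job_done(): hands the job in, once; it reports no verdict.
Trained networks look in the newest picture that a camera, given by its name, has taken for a name from the list of things; names that differ only in an ending like _2 or _b are one class to them, and where a whole thing is asked for, a point or a joint stands for the part that bears it (a point fixed in the world has none). Each returns a list of dicts, best first, with "p" (0 to 1); they miss things now and then, are a little off and sometimes report something else, mostly with a low value. They report only what shows in the picture. A call takes as long as a camera call. They do not tell look-alikes from the thing itself.
- boxes_of(camera, label): "box" ([left, top, width, height] in pixels, round what is visible of it).
The state is a dict: "time": time; "joint_pos": joint angles; "joint_vel": joint speeds; "joint_efforts": joint torques, N m; "tool_pos": TCP position; "tool_rot": TCP orientation; "contact_force": force on the tool from outside, world axes, zero at the start; "ft_torque": the same for the moment, N m; "gripper_width": opening from 0.0 (shut) to 1.0 (fully open).
Only numpy, scipy, OpenCV 4.12 (cv2) and the standard library are available. Lean on these libraries where they do the work, as an engineer would, in place of code of your own. Each camera call takes 0.05 s, during which the arm holds its last target. There are 200 camera calls.

## Working session

There is one attempt and no reset: what is moved stays moved. The work goes in short steps, Python scripts to look and compute and a tool call to move; the robot and the scene stay as the last step left them, time stands still between calls to the robot, and variables do not carry over. Pictures are saved under pics/ and viewed, about 8 in all and at most 12, crops included, and the job is handed in when it is done.

Besides the shell and the picture viewer there is one more tool, called after "Call:" as name(argument=value, ...), one argument or row to a line, values as JSON. step_arm: Moves the arm, as the interface text tells. Its arguments: {"type":"object","properties":{"steps":{"type":"array"},"claw":{"type":"number"}},"required":["steps"]}

```bash
ls; mkdir -p pics; python3 - <<'E'
from plant import *
import cv2,numpy as np
s=state();print({k:np.round(v,3).tolist() for k,v in s.items()})
ims=[]
for c in ("side","top"):
    im,d=grab_frame(c);np.savez(f"pics/{c}0.npz",im=im,d=d)
    p=camera_params(c);print(c,np.round(p["mtx"],1).tolist(),np.round(p["extrinsics"],3).tolist())
    cv2.imwrite(f"pics/{c}0.png",cv2.cvtColor(im,cv2.COLOR_RGB2BGR))
    for l in ("unit","collar","spacer_center"):
        print(l,[(np.round(b["box"],0).tolist(),round(b["p"],2)) for b in boxes_of(c,l)])
p=camera_params("wrist");print({k:np.round(v,4).tolist() if not isinstance(v,str) else v for k,v in p.items()})
E
```

```text
pics
{'time': 0.0, 'joint_pos': [-1.236, 0.053, 1.614, 0.0, 1.476, -0.119], 'joint_vel': [0.0, 0.001, -0.0, 0.001, 0.0, -0.0], 'joint_efforts': [0.001, -39.368, -37.018, -0.0, 0.007, -0.0], 'tool_pos': [0.274, -0.561, 0.23], 'tool_rot': [-0.001, 0.974, 0.225, -0.0], 'contact_force': [-0.492, -0.38, -0.316], 'ft_torque': [0.001, 0.002, 0.013], 'gripper_width': 1.001}
side [[490.2, 0.0, 323.5], [0.0, 490.2, 196.4], [0.0, 0.0, 1.0]] [[-0.841, -0.378, 0.387, 0.009], [-0.541, 0.579, -0.61, 0.752], [0.007, -0.722, -0.692, 0.979], [0.0, 0.0, 0.0, 1.0]]
unit [([286.0, 188.0, 78.0, 69.0], 0.72), ([176.0, 227.0, 26.0, 36.0], 0.35)]
collar [([336.0, 182.0, 24.0, 18.0], 0.86), ([399.0, 157.0, 24.0, 17.0], 0.7), ([370.0, 164.0, 20.0, 16.0], 0.64), ([380.0, 141.0, 19.0, 19.0], 0.48)]
spacer_center [([263.0, 293.0, 21.0, 24.0], 0.88)]
top [[496.0, 0.0, 324.5], [0.0, 496.0, 201.7], [0.0, 0.0, 1.0]] [[-0.017, -0.981, 0.193, 0.23], [-1.0, 0.018, -0.0, -0.026], [-0.003, -0.193, -0.981, 1.628], [0.0, 0.0, 0.0, 1.0]]
unit [([287.0, 188.0, 60.0, 60.0], 0.61)]
collar [([393.0, 210.0, 19.0, 18.0], 0.73), ([358.0, 203.0, 21.0, 19.0], 0.67), ([428.0, 209.0, 21.0, 15.0], 0.64), ([418.0, 234.0, 19.0, 22.0], 0.47)]
spacer_center [([233.0, 227.0, 14.0, 13.0], 0.45)]
{'mtx': [[309.7069, 0.0, 319.0414], [0.0, 309.7069, 199.9686], [0.0, 0.0, 1.0]], 'T_tool_cam': [[0.001, -0.9614, -0.275, 0.0692], [1.0, 0.0009, 0.0004, 0.0001], [-0.0001, -0.275, 0.9614, -0.143], [0.0, 0.0, 0.0, 1.0]]}
```

View pics/top0.png

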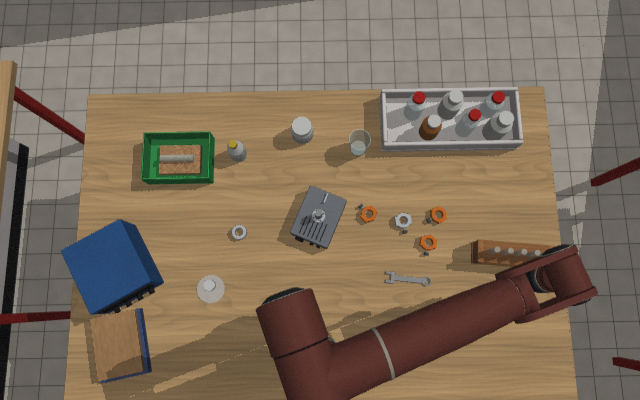

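The top view shows the drive unit at (318,217). The grey collar is at (403,220) with its screw toward the bottom of the image, and three orange decoys surround it. I'll enlarge these.

```bash
cat > h.py <<'E'
from plant import *
import cv2,numpy as np
from scipy.spatial.transform import Rotation as R
def ray_pt(c,u,v,z):
    "world point on the pixel's ray at height z (side/top)"
    p=camera_params(c);K=p["mtx"];E=p["extrinsics"]
    d=E[:3,:3]@np.linalg.inv(K)@[u,v,1];o=E[:3,3]
    return o+d*(z-o[2])/d[2]
def Ttool(s=None):
    s=s or state();q=s["tool_rot"];T=np.eye(4)
    T[:3,:3]=R.from_quat([q[1],q[2],q[3],q[0]]).as_matrix();T[:3,3]=s["tool_pos"];return T
def wray(T,u,v,z):
    "world point at height z on wrist pixel ray, T tool pose"
    p=camera_params("wrist");K=p["mtx"];a=np.array([u-K[0,2],v-K[1,2]])/K[0,0];r=np.hypot(*a)
    d=np.array([*(a/r*np.sin(r)),np.cos(r)]) if r>0 else np.array([0,0,1.])
    M=T@p["T_tool_cam"];d=M[:3,:3]@d;o=M[:3,3];return o+d*(z-o[2])/d[2]
def wproj(T,P):
    p=camera_params("wrist");K=p["mtx"];q=(np.linalg.inv(T@p["T_tool_cam"])@[*P,1])[:3]
    r=np.hypot(q[0],q[1]);th=np.arctan2(r,q[2]);return K[:2,2]+K[0,0]*th*q[:2]/r
E
python3 - <<'E'
from h import *
t=cv2.imread("pics/top0.png")[175:270,270:460];s=cv2.imread("pics/side0.png")[130:280,270:440]
a=cv2.resize(t,None,fx=4.2,fy=4.2,interpolation=cv2.INTER_CUBIC)
cv2.imwrite("pics/tc.png",a)
cv2.imwrite("pics/sc.png",cv2.resize(s,None,fx=4,fy=4,interpolation=cv2.INTER_CUBIC))
print(ray_pt("top",318,213,.12),ray_pt("top",403,220,.022))
E
```

```text
[ 0.49047688 -0.00589375  0.12      ] [ 0.47917839 -0.28262916  0.022     ]
```

View pics/tc.png

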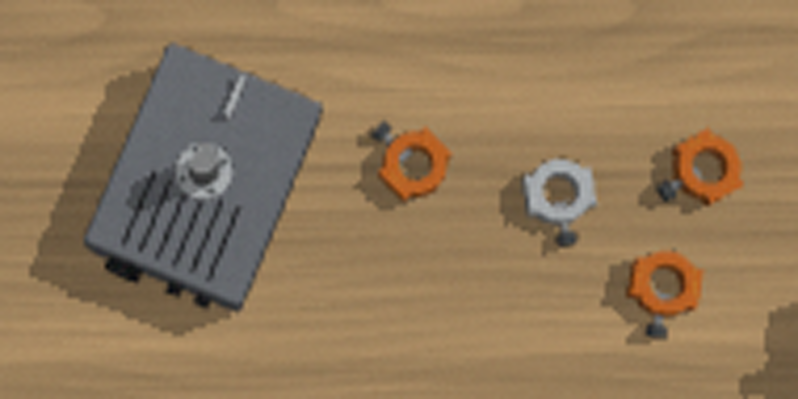

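View pics/sc.png

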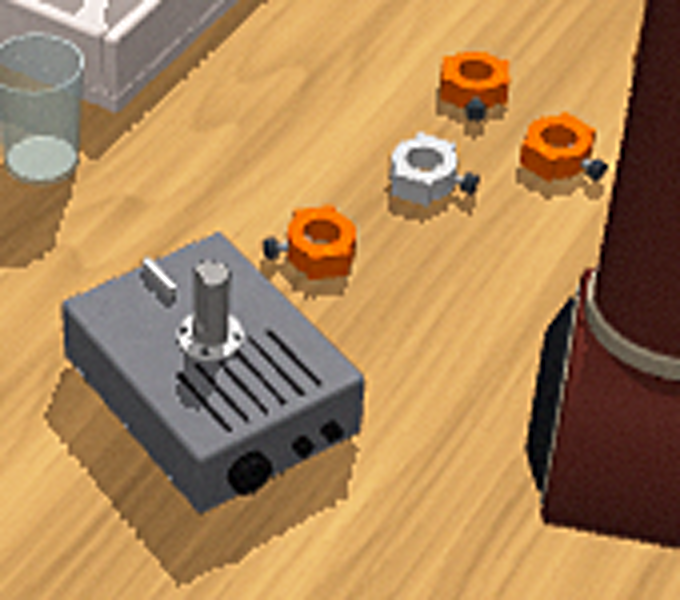

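Rib yaw is about -23° and the collar's screw yaw about -173°; the collar is at (0.479,-0.283) and the spindle at (0.490,-0.006). I'll use a small planner to turn world targets into tool rows.

```bash
cat >> h.py <<'E'
def yaw(T): return np.degrees(np.arctan2(T[1,0],T[0,0]))
def plan(P,psi=None,n=None,T=None):
    "rows (tool mm, deg) to TCP P (m), tool-x yaw psi deg; tool pointing down"
    T=Ttool() if T is None else T; d=(np.array(P)-T[:3,3])*1000; y=yaw(T)
    a=0 if psi is None else (psi-y+180)%360-180
    n=n or int(max(1,np.ceil(np.linalg.norm(d)/49),np.ceil(abs(a)/8.5)))
    print("from",np.round(T[:3,3]*1000,1),"yaw",round(y,2))
    for i in range(n):
        c,s=np.cos(np.radians(y+a*i/n)),np.sin(np.radians(y+a*i/n))
        e=d/n;print([round(float(v),1) for v in (c*e[0]+s*e[1],s*e[0]-c*e[1],-e[2],-a/n)])
E
python3 -c "
from h import *
plan([.49,-.006,.23],126)"
```

```text
from [ 274.  -561.7  231.1] yaw 26.0
[33.7, -31.1, 0.1, -7.7]
[37.5, -26.3, 0.1, -7.7]
[40.7, -21.1, 0.1, -7.7]
[43.2, -15.4, 0.1, -7.7]
[44.9, -9.5, 0.1, -7.7]
[45.7, -3.4, 0.1, -7.7]
[45.8, 2.7, 0.1, -7.7]
[45.0, 8.8, 0.1, -7.7]
[43.4, 14.8, 0.1, -7.7]
[41.1, 20.4, 0.1, -7.7]
[37.9, 25.8, 0.1, -7.7]
[34.2, 30.6, 0.1, -7.7]
[29.8, 34.9, 0.1, -7.7]
```

Call:
step_arm(
  steps=[
    [34, -31, 0, -7.7],
    [37.5, -26, 0, -7.7],
    [41, -21, 0, -7.7],
    [43, -15, 0, -7.7],
    [45, -9.5, 0, -7.7],
    [46, -3, 0, -7.7],
    [46, 3, 0, -7.7],
    [45, 9, 0, -7.7],
  ],
  claw=75,
)

```text
time: 1.2
tool_pos: [0.4054, -0.2111, 0.2308]
tool_rot: [0.001, 0.711, 0.704, 0.0]
contact_force: [1.4, -0.3, 0.2]
gripper_width: 0.745
```

Call:
step_arm(
  steps=[
    [43, 15, 0, -7.7],
    [41, 20, 0, -7.7],
    [38, 26, 0, -7.7],
    [34, 31, 0, -7.7],
    [30, 35, 0, -7.7],
  ],
)

```text
time: 1.7
tool_pos: [0.4809, 0.0154, 0.2326]
tool_rot: [0.005, 0.426, 0.905, 0.0]
contact_force: [0.6, -0.1, 1.0]
gripper_width: 0.754
```

```bash
python3 -c "
from h import *
plan([.49,-.006,.23],126)"
```

```text
from [480.9  15.4 232.6] yaw 129.55
[-22.3, -6.6, 2.6, 3.5]
```

Call:
step_arm(
  steps=[
    [-20, -6, 2, 3],
    [0, 0, 0, 0],
    [0, 0, 0, 0],
  ],
)

```text
time: 2.0
tool_pos: [0.4901, 0.0053, 0.2312]
tool_rot: [0.005, 0.442, 0.897, 0.002]
contact_force: [-0.0, -0.4, -0.6]
gripper_width: 0.749
```

```bash
python3 - <<'E'
from h import *
T=Ttool();im,d=grab_frame("wrist");np.savez("pics/w1.npz",im=im,d=d,T=T)
print(T.round(4)); print("shaft proj",wproj(T,[.49,-.006,.12]),boxes_of("wrist","unit"))
u,v=wproj(T,[.49,-.006,.12]).astype(int)
b=cv2.cvtColor(im,cv2.COLOR_RGB2BGR)
cv2.imwrite("pics/w1.png",b)
E
```

```text
[[-0.6096  0.7927  0.0097  0.4901]
 [ 0.7927  0.6096 -0.0014  0.0053]
 [-0.007   0.0069 -1.      0.2312]
 [ 0.      0.      0.      1.    ]]
shaft proj [310.55684465 205.75017917] [{'box': [224.6, 92.4, 176.6, 182.7], 'p': 0.63}]
```

View pics/w1.png

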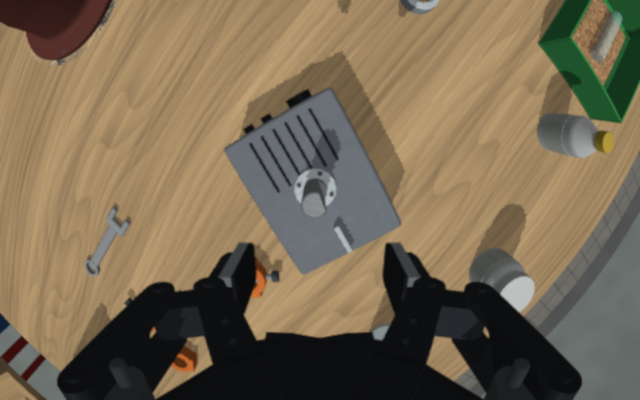

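The wrist view shows the spindle top at about (313,206), the flange at (315,189), the rib from (338,228) to (349,252), and the box corners. I'll refine these on a crop.

```bash
python3 - <<'E'
from h import *
z=np.load("pics/w1.npz");T=z["T"];b=cv2.imread("pics/w1.png")
c=cv2.resize(b[150:270,270:390],None,fx=5,fy=5,interpolation=cv2.INTER_CUBIC)
cv2.imwrite("pics/w1c.png",c)
C=[wray(T,*p,.06) for p in [(225,150),(332,88),(401,223),(303,273)]]
for p in C: print(p.round(4))
for a,b_ in ((0,1),(1,2),(2,3),(3,0)):
    e=C[b_]-C[a];print(np.linalg.norm(e[:2]).round(4),np.degrees(np.arctan2(e[1],e[0])).round(1))
print("mean",np.mean(C,0))
for h in (.12,):print(wray(T,313,206,h))
print(wray(T,315,189,.064))
d=z["d"];print(d[200:212:3,305:322:4].round(3))
E
```

```text
[ 0.3925 -0.0279  0.06  ]
[0.4431 0.0886 0.06  ]
[0.5921 0.0231 0.06  ]
[ 0.5428 -0.0923  0.06  ]
0.127 66.5
0.1628 -23.7
0.1255 -113.2
0.1635 156.8
mean [ 0.49261967 -0.00212658  0.06      ]
[ 0.49180046 -0.00490178  0.12      ]
[ 0.49245692 -0.00346107  0.064     ]
[[0.264 0.264 0.265 0.263 0.265]
 [0.265 0.264 0.265 0.265 0.265]
 [0.264 0.264 0.265 0.266 0.266]
 [0.266 0.265 0.266 0.266 0.265]]
```

View pics/w1c.png

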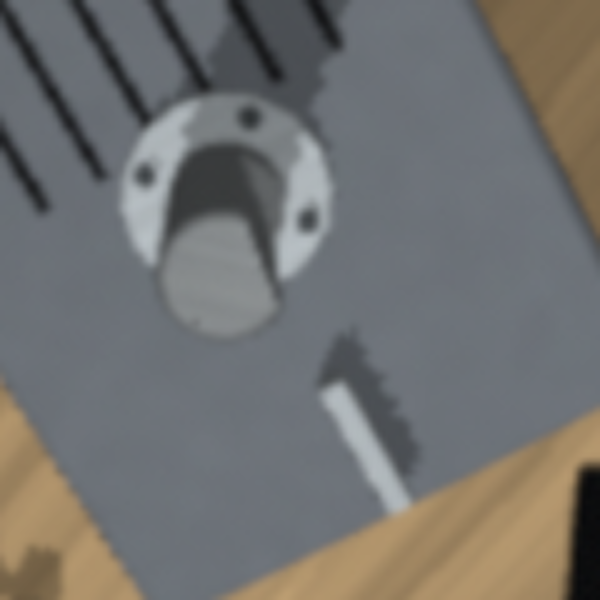

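In the crop the flat is visible on the spindle top, about 75–78° left of the rib, so it faces roughly 53° in world yaw. Rib yaw is -23.4° and the axis is about (0.4923,-0.0033). Next I'll pinch at jaw yaw 53° to feel it.

```bash
python3 -c "
from h import *
plan([.4923,-.0033,.14],143)"
```

```text
from [490.    4.4 231.1] yaw 127.46
[-3.8, -1.4, 45.6, -7.8]
[-3.5, -1.9, 45.6, -7.8]
```

Call:
step_arm(
  steps=[
    [-4, -1.5, 42, -7.8],
    [-3.5, -2, 42, -7.8],
    [0, 0, 0, 0],
    [0, 0, 0, 0],
  ],
)

```text
time: 2.5
tool_pos: [0.4945, -0.0073, 0.1491]
tool_rot: [0.008, 0.317, 0.948, 0.001]
contact_force: [0.0, 0.6, 1.1]
gripper_width: 0.749
```

```bash
python3 -c "
from h import *
plan([.4923,-.0033,.079],143)"
```

```text
from [494.5  -7.3 149.1] yaw 143.05
[2.1, 0.9, 35.1, 0.0]
[2.1, 0.9, 35.1, 0.0]
```

Call:
step_arm(
  steps=[
    [4, 2, 30, 0],
    [0, 0, 25, 0],
    [0, 0, 14, 0],
    [0, 0, 0, 0],
  ],
)

```text
time: 2.9
tool_pos: [0.4996, -0.0056, 0.0883]
tool_rot: [0.015, 0.322, 0.946, 0.003]
contact_force: [-0.6, -0.6, -0.1]
gripper_width: 0.748
```

```bash
python3 -c "
from h import *
plan([.4923,-.0033,.079],143)"
```

```text
from [499.6  -5.6  88.3] yaw 142.37
[7.1, -2.6, 9.3, -0.6]
```

```bash
cat >> h.py <<'E'
def st():
    s=state();T=Ttool(s);print("t",round(s["time"],2),"P",(T[:3,3]*1000).round(1),"yaw",yaw(T).round(2),"z-tilt deg",np.degrees(T[:2,2]).round(2),"w",round(85*s["gripper_width"],2),"F",np.round(s["contact_force"],1),"M",np.round(s["ft_torque"],2),"j",np.round(s["joint_pos"],2));return T
E
python3 -c "
from h import *
st()"
```

```text
t 2.9 P [499.6  -5.6  88.3] yaw 142.37 z-tilt deg [ 1.77 -0.26] w 63.59 F [-0.6 -0.6 -0.1] M [-0.01  0.03  0.  ] j [-0.16 -0.14  2.05  0.    1.2  -1.07]
```

Call:
step_arm(
  steps=[
    [6, -2.5, 4, 0],
    [0, 0, 4, 0],
    [0, 0, 0, 0],
  ],
)

```text
time: 3.2
tool_pos: [0.496, -0.0044, 0.0843]
tool_rot: [0.019, 0.323, 0.946, 0.003]
contact_force: [0.2, -0.5, 1.0]
gripper_width: 0.745
```

```bash
python3 -c "
from h import *
st();plan([.4923,-.0033,.079],143)"
```

```text
t 3.2 P [496.   -4.4  84.3] yaw 142.25 z-tilt deg [ 2.16 -0.32] w 63.36 F [ 0.2 -0.5  1. ] M [ 0.05  0.08 -0.01] j [-0.16 -0.15  2.06  0.    1.19 -1.07]
from [496.   -4.4  84.3] yaw 142.25
[3.6, -1.4, 5.3, -0.8]
```

Call:
step_arm(
  steps=[
    [4, -1.5, 5, 0],
    [0, 0, 0, 0],
    [0, 0, 0, 0],
    [0, 0, 0, 0],
  ],
  claw=35,
)

```text
time: 3.6
tool_pos: [0.4927, -0.0031, 0.0805]
tool_rot: [0.02, 0.323, 0.946, 0.004]
contact_force: [-0.5, 0.4, -0.2]
gripper_width: 0.353
```

```bash
python3 -c "
from h import *
st();plan([.4923,-.0033,.079],143)"
```

```text
t 3.6 P [492.7  -3.1  80.5] yaw 142.24 z-tilt deg [ 2.33 -0.35] w 30.03 F [-0.5  0.4 -0.2] M [0.06 0.   0.  ] j [-0.16 -0.15  2.07  0.    1.18 -1.07]
from [492.7  -3.1  80.5] yaw 142.24
[0.2, -0.4, 1.5, -0.8]
```

Call:
step_arm(
  steps=[
    [0, 0, 0, 0],
    [0, 0, 0, 0],
    [0, 0, 0, 0],
    [0, 0, 0, 0],
    [0, 0, 0, 0],
    [0, 0, 0, 0],
  ],
  claw=0,
)

```text
time: 4.2
tool_pos: [0.4914, -0.0048, 0.0809]
tool_rot: [0.019, 0.322, 0.946, 0.0]
contact_force: [0.5, 0.4, 0.5]
gripper_width: 0.216
```

```bash
python3 -c "
from h import *
st()"
```

```text
t 4.2 P [491.4  -4.8  80.9] yaw 142.37 z-tilt deg [ 2.02 -0.65] w 18.35 F [0.5 0.4 0.5] M [-0.22  0.24  0.04] j [-0.16 -0.15  2.07 -0.01  1.18 -1.07]
```

The pinch reads about 18.4–19 mm, so a pad is square on the flat at jaw yaw 52.4°. Now I'll turn the spindle about -75.8° in world yaw.

Call:
step_arm(
  steps=[
    [0.4, 0, 0, 8.4],
    [0.4, 0, 0, 8.4],
    [0.4, 0, 0, 8.4],
    [0.4, 0, 0, 8.4],
    [0.4, 0, 0, 8.4],
    [0.4, 0, 0, 8.4],
    [0.4, 0, 0, 8.4],
    [0.4, 0, 0, 8.4],
  ],
)

```text
time: 5.0
tool_pos: [0.4911, -0.002, 0.0809]
tool_rot: [0.015, 0.801, 0.598, 0.01]
contact_force: [4.9, -1.6, -0.7]
gripper_width: 0.212
```

Call:
step_arm(
  steps=[
    [0.2, 0, 0, 5],
    [0, 0, 0, 0],
    [0, 0, 0, 0],
  ],
)

```text
time: 5.3
tool_pos: [0.4913, -0.0018, 0.0809]
tool_rot: [0.014, 0.828, 0.561, 0.011]
contact_force: [2.7, -1.4, 0.1]
gripper_width: 0.216
```

```bash
python3 -c "
from h import *
st()"
```

```text
t 5.3 P [491.3  -1.8  80.9] yaw 68.24 z-tilt deg [ 1.89 -0.62] w 18.34 F [ 2.7 -1.4  0.1] M [ 0.16  0.83 -0.  ] j [-0.15 -0.15  2.07 -0.01  1.19  0.23]
```

Call:
step_arm(
  steps=[
    [0, 0, 0, 1.6],
    [0, 0, 0, 0],
    [0, 0, 0, 0],
  ],
)

```text
time: 5.6
tool_pos: [0.4913, -0.0017, 0.0809]
tool_rot: [0.013, 0.835, 0.549, 0.011]
contact_force: [4.6, -0.7, -1.2]
gripper_width: 0.216
```

```bash
python3 -c "
from h import *
st()"
```

```text
t 5.6 P [491.3  -1.7  80.9] yaw 66.65 z-tilt deg [ 1.88 -0.6 ] w 18.32 F [ 4.6 -0.7 -1.2] M [ 0.14  0.83 -0.04] j [-0.15 -0.15  2.07 -0.01  1.19  0.26]
```

Call:
step_arm(
  steps=[
    [0, 0, 0, 0],
    [0, 0, 0, 0],
    [0, 0, 0, 0],
    [0, 0, -30, 0],
    [0, 0, -45, 0],
    [0, 0, -45, 0],
    [0, 0, 0, 0],
    [0, 0, 0, 0],
  ],
  claw=80,
)

```text
time: 6.4
tool_pos: [0.4859, 0.0, 0.2034]
tool_rot: [0.013, 0.835, 0.55, 0.011]
contact_force: [0.1, 0.9, -0.7]
gripper_width: 0.802
```

```bash
python3 - <<'E'
from h import *
T=st();im,d=grab_frame("wrist");np.savez("pics/w2.npz",im=im,d=d,T=T)
u,v=wproj(T,[.4925,-.0028,.12]).astype(int);print(u,v)
b=cv2.cvtColor(im,cv2.COLOR_RGB2BGR)[v-60:v+60,u-60:u+60]
cv2.imwrite("pics/w2.png",cv2.resize(b,None,fx=5,fy=5,interpolation=cv2.INTER_CUBIC))
plan([.479,-.283,.20],7)
E
```

```text
t 6.4 P [485.9   0.  203.4] yaw 66.73 z-tilt deg [ 1.88 -0.59] w 68.17 F [ 0.1  0.9 -0.7] M [0.02 0.   0.03] j [-0.15 -0.3   1.98 -0.01  1.43  0.26]
324 205
from [ 4.865e+02 -1.000e-01  2.041e+02] yaw 66.73
[-32.9, 13.1, 0.5, 7.5]
[-30.9, 17.3, 0.5, 7.5]
[-28.4, 21.1, 0.5, 7.5]
[-25.4, 24.6, 0.5, 7.5]
[-22.0, 27.7, 0.5, 7.5]
[-18.2, 30.4, 0.5, 7.5]
[-14.1, 32.5, 0.5, 7.5]
[-9.7, 34.0, 0.5, 7.5]
```

View pics/w2.png

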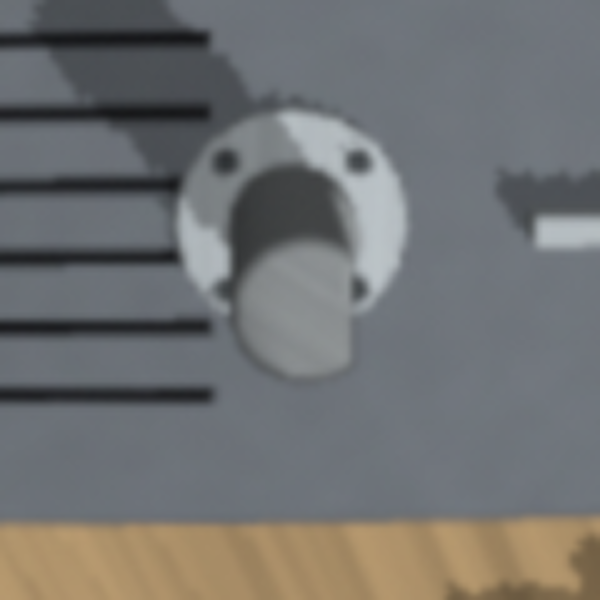

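The picture confirms it: the flat's chord is perpendicular to the rib and faces it, and the disc centre is near pixel (325,206.6). Now to the collar.

Call:
step_arm(
  steps=[
    [-33, 13, 0, 7.5],
    [-31, 17, 0, 7.5],
    [-28.5, 21, 0, 7.5],
    [-25.5, 24.5, 0, 7.5],
    [-22, 27.5, 0, 7.5],
    [-18, 30, 0, 7.5],
    [-14, 32, 0, 7.5],
    [-10, 34, 0, 7.5],
  ],
)

```text
time: 7.25
tool_pos: [0.4678, -0.2854, 0.1913]
tool_rot: [0.0, 0.999, 0.042, 0.009]
contact_force: [0.1, -0.3, -0.1]
gripper_width: 0.8
```

Call:
step_arm(
  steps=[
    [0, 0, 0, 0],
    [0, 0, 0, 0],
  ],
)

```text
time: 7.45
tool_pos: [0.4657, -0.2882, 0.1873]
tool_rot: [-0.001, 0.999, 0.039, 0.007]
contact_force: [-0.6, 1.2, -0.4]
gripper_width: 0.807
```

```bash
python3 - <<'E'
from h import *
z=np.load("pics/w2.npz");print("shaft",wray(z["T"],325,206.6,.12),np.median(z["d"][203:210,321:329]))
T=st();im,d=grab_frame("wrist");np.savez("pics/w3.npz",im=im,d=d,T=T)
u,v=wproj(T,[.479,-.283,.02]).astype(int);print(u,v)
b=cv2.cvtColor(im,cv2.COLOR_RGB2BGR)[v-60:v+60,u-60:u+60]
cv2.imwrite("pics/w3.png",cv2.resize(b,None,fx=5,fy=5,interpolation=cv2.INTER_CUBIC))
E
```

```text
shaft [ 0.49288433 -0.00353401  0.12      ] 0.23671764
t 7.45 P [ 465.7 -288.2  187.3] yaw 4.45 z-tilt deg [0.79 0.2 ] w 68.59 F [-0.6  1.2 -0.4] M [ 0.02 -0.02  0.04] j [-0.7  -0.11  1.84  0.01  1.4   0.8 ]
314 170
```

View pics/w3.png

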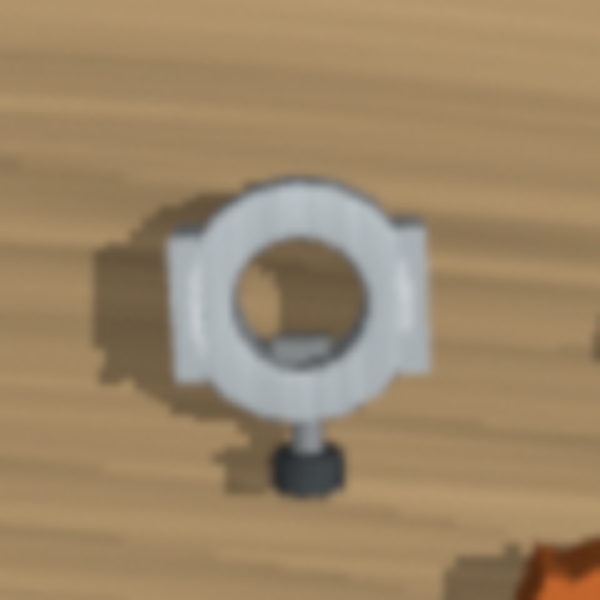

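The collar sits at pixel (314.1,170.5) with its screw at image-down, turned about 3° from the tool axis (ψ target ≈ 7.5°). I'll compute its position.

```bash
python3 - <<'E'
from h import *
z=np.load("pics/w3.npz");T=z["T"]
c=wray(T,314.1,170.4,.022);print(c)
f=lambda u,v,zz:wray(T,254+u/5,110+v/5,zz)
for a,b in (((168,237),(177,380)),((425,222),(432,372)) ):
    e=f(*a,.022)-f(*b,.022);print(np.linalg.norm(e[:2]),np.degrees(np.arctan2(e[1],e[0])))
e=c-f(308,470,.012);print("screw",e,np.degrees(np.arctan2(e[1],e[0])))
plan([c[0],c[1],.08],7.3)
E
```

```text
[ 0.47973088 -0.28208274  0.022     ]
0.029585865121037377 6.928351741679267
0.03090153882945696 7.89885861122021
screw [0.03794806 0.00428165 0.01      ] 6.437418459399301
from [ 465.6 -287.9  187.1] yaw 4.48
[4.8, -1.6, 35.7, -0.9]
[4.9, -1.5, 35.7, -0.9]
[4.9, -1.4, 35.7, -0.9]
```

Call:
step_arm(
  steps=[
    [6, -2, 36, -1],
    [6, -2, 36, -1],
    [4, -1, 30, -0.5],
    [0, 0, 0, 0],
    [0, 0, 0, 0],
  ],
)

```text
time: 8.0
tool_pos: [0.4841, -0.2758, 0.0826]
tool_rot: [-0.001, 0.998, 0.067, 0.007]
contact_force: [-0.3, -0.5, 0.3]
gripper_width: 0.799
```

```bash
python3 -c "
from h import *
st();plan([.4797,-.2821,.04],7.1)"
```

```text
t 8.0 P [ 484.1 -275.8   82.6] yaw 7.65 z-tilt deg [0.82 0.19] w 67.89 F [-0.3 -0.5  0.3] M [-0.02  0.   -0.05] j [-0.66  0.03  1.9   0.01  1.21  0.78]
from [ 484.1 -275.8   82.6] yaw 7.65
[-5.2, 5.6, 42.6, 0.5]
```

Call:
step_arm(
  steps=[
    [-3, 3, 14, 0.2],
    [-2, 2.5, 14, 0.2],
    [0, 0, 10, 0],
    [0, 0, 0, 0],
    [0, 0, 0, 0],
  ],
)

```text
time: 8.5
tool_pos: [0.4822, -0.2837, 0.0461]
tool_rot: [0.001, 0.998, 0.063, 0.01]
contact_force: [0.1, -0.2, 0.1]
gripper_width: 0.8
```

```bash
python3 - <<'E'
from h import *
T=st();plan([.4797,-.2821,.005],7.1)
im,d=grab_frame("wrist");np.savez("pics/w4.npz",im=im,d=d,T=T)
u,v=wproj(T,[.4797,-.2821,.02]).astype(int);print(u,v)
v=min(v,320);b=cv2.cvtColor(im,cv2.COLOR_RGB2BGR)[v-80:v+80,u-110:u+110]
cv2.imwrite("pics/w4.png",cv2.resize(b,None,fx=3,fy=3,interpolation=cv2.INTER_CUBIC))
E
```

```text
t 8.5 P [ 482.2 -283.7   46.1] yaw 7.27 z-tilt deg [ 1.14 -0.08] w 68.0 F [ 0.1 -0.2  0.1] M [-0.01  0.02 -0.04] j [-0.67  0.08  1.92  0.01  1.13  0.77]
from [ 482.2 -283.7   46.1] yaw 7.27
[-2.2, -1.8, 41.1, 0.2]
315 238
```

View pics/w4.png

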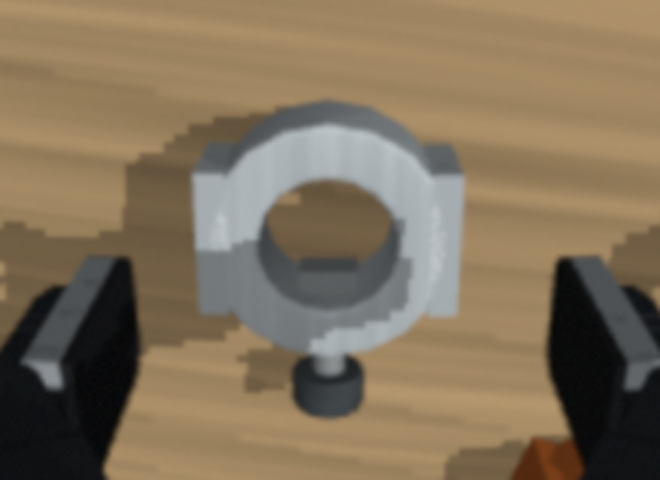

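The collar lies between the fingers with its bore centre at pixel (315,239), matching the prediction of (315,238). Descending the rest.

Call:
step_arm(
  steps=[
    [-1.5, -1.5, 14, 0],
    [-1, -0.5, 14, 0],
    [0, 0, 8, 0],
    [0, 0, 0, 0],
    [0, 0, 0, 0],
  ],
)

```text
time: 9.05
tool_pos: [0.48, -0.2819, 0.0071]
tool_rot: [0.001, 0.998, 0.063, 0.01]
contact_force: [0.1, -0.5, 0.8]
gripper_width: 0.803
```

```bash
python3 -c "
from h import *
st();plan([.4797,-.2821,.003],7.1)"
```

```text
t 9.05 P [ 480.  -281.9    7.1] yaw 7.27 z-tilt deg [ 1.15 -0.08] w 68.22 F [ 0.1 -0.5  0.8] M [-0.02  0.01 -0.03] j [-0.67  0.13  1.94  0.01  1.06  0.77]
from [ 480.  -281.9    7.1] yaw 7.27
[-0.3, 0.1, 4.1, 0.2]
```

Call:
step_arm(
  steps=[
    [0, 0, 4, 0],
    [0, 0, 0, 0],
    [0, 0, 0, 0],
  ],
)

```text
time: 9.35
tool_pos: [0.4806, -0.2823, 0.0033]
tool_rot: [0.002, 0.998, 0.063, 0.01]
contact_force: [0.5, -0.4, 0.3]
gripper_width: 0.801
```

Call:
step_arm(
  steps=[
    [0, 0, 0, 0],
    [0, 0, 0, 0],
    [0, 0, 0, 0],
    [0, 0, 0, 0],
    [0, 0, 0, 0],
  ],
  claw=40,
)

```text
time: 9.85
tool_pos: [0.481, -0.2826, 0.0042]
tool_rot: [0.002, 0.998, 0.063, 0.011]
contact_force: [0.8, -0.9, -0.8]
gripper_width: 0.593
```

```bash
python3 -c "
from h import *
st()"
```

```text
t 9.85 P [ 481.  -282.6    4.2] yaw 7.28 z-tilt deg [ 1.27 -0.18] w 50.37 F [ 0.8 -0.9 -0.8] M [ 0.05  0.03 -0.  ] j [-0.67  0.14  1.94  0.01  1.05  0.77]
```

Call:
step_arm(
  steps=[
    [0, 0, -20, 0],
    [0, 0, -45, 0],
    [0, 0, -45, 0],
    [0, 0, -45, 0],
    [0, 0, -15, 0],
    [0, 0, 0, 0],
    [0, 0, 0, 0],
  ],
  claw=0,
)

```text
time: 10.55
tool_pos: [0.4746, -0.2802, 0.1759]
tool_rot: [-0.001, 0.998, 0.063, 0.008]
contact_force: [-1.1, -1.0, -2.4]
gripper_width: 0.59
```

```bash
python3 - <<'E'
from h import *
T=st();im,d=grab_frame("wrist");np.savez("pics/w5.npz",im=im,d=d,T=T)
b=cv2.cvtColor(im,cv2.COLOR_RGB2BGR)[210:370,210:430]
cv2.imwrite("pics/w5.png",cv2.resize(b,None,fx=3.5,fy=3.5,interpolation=cv2.INTER_CUBIC))
plan([.485,-.004,.175],156.6)
E
```

```text
t 10.55 P [ 474.6 -280.2  175.9] yaw 7.26 z-tilt deg [0.87 0.13] w 50.19 F [-1.1 -1.  -2.4] M [-0.03  0.03 -0.01] j [-0.67 -0.09  1.85  0.01  1.37  0.77]
from [ 474.4 -280.   175.5] yaw 7.27
[2.5, -15.1, 0.0, -8.3]
[4.7, -14.6, 0.0, -8.3]
[6.7, -13.8, 0.0, -8.3]
[8.7, -12.7, 0.0, -8.3]
[10.4, -11.3, 0.0, -8.3]
[11.9, -9.7, 0.0, -8.3]
[13.2, -7.9, 0.0, -8.3]
[14.2, -5.9, 0.0, -8.3]
[14.9, -3.8, 0.0, -8.3]
[15.3, -1.6, 0.0, -8.3]
[15.3, 0.6, 0.0, -8.3]
[15.1, 2.9, 0.0, -8.3]
[14.5, 5.0, 0.0, -8.3]
[13.6, 7.0, 0.0, -8.3]
[12.5, 8.9, 0.0, -8.3]
[11.1, 10.6, 0.0, -8.3]
[9.4, 12.1, 0.0, -8.3]
[7.6, 13.4, 0.0, -8.3]
```

View pics/w5.png

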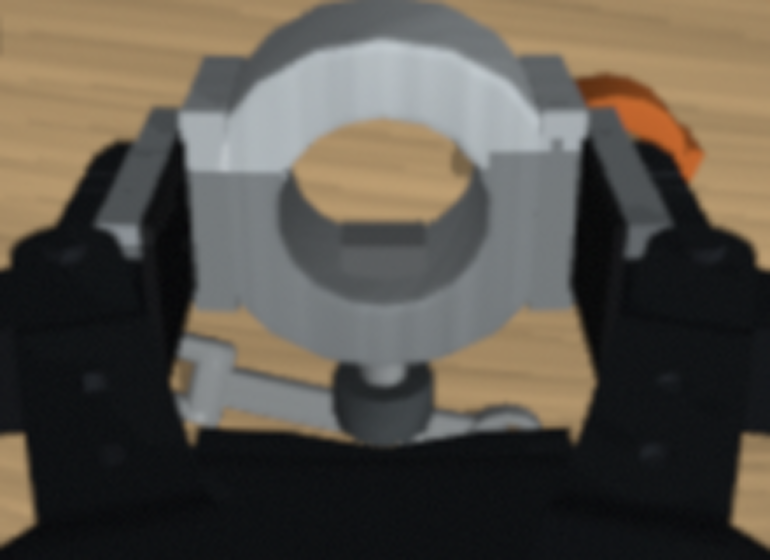

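The collar is held level with its screw toward image-down. The bore rim spans u 290–350 and v 243.4–296.6, so I'll fit its centre in the tool frame while moving to the spindle.

```bash
python3 - <<'E'
from h import *
from scipy.optimize import least_squares
a=np.linspace(0,2*np.pi,181)
def ext(p):
    q=np.array([wproj(np.eye(4),[p[0]+.0135*np.cos(t),p[1]+.0135*np.sin(t),p[2]]) for t in a])
    return np.array([q[:,0].min(),q[:,0].max(),q[:,1].min(),q[:,1].max()])
m=np.array([290,350,243.4,296.6])
r=least_squares(lambda p:ext(p)-m,[0,0,-.018],x_scale=.001);print(r.x*1000,r.fun)
r=least_squares(lambda p:ext([*p,-.018])-m,[0,0],x_scale=.001);print(r.x*1000,r.fun)
E
```

```text
Traceback (most recent call last):
  File "h.py", line 18, in wproj
    p=camera_params("wrist");K=p["mtx"];q=(np.linalg.inv(T@p["T_tool_cam"])@[*P,1])[:3]
ValueError: time passes only in moves, steps and waits
```

Call:
step_arm(
  steps=[
    [2.5, -15, 0, -8.3],
    [4.5, -14.5, 0, -8.3],
    [6.5, -14, 0, -8.3],
    [8.5, -12.5, 0, -8.3],
    [10.5, -11, 0, -8.3],
    [12, -9.5, 0, -8.3],
    [13, -8, 0, -8.3],
    [14, -6, 0, -8.3],
  ],
)

```text
time: 11.4
tool_pos: [0.4676, -0.1501, 0.1557]
tool_rot: [-0.012, 0.789, 0.615, 0.001]
contact_force: [0.1, -0.1, -1.4]
gripper_width: 0.594
```

```bash
python3 -c "
from h import *
st();plan([.485,-.004,.175],156.6)"
```

```text
t 11.4 P [ 467.6 -150.1  155.7] yaw 75.87 z-tilt deg [-0.79  1.15] w 50.48 F [ 0.1 -0.1 -1.4] M [-0.02 -0.    0.  ] j [-0.47 -0.2   1.98  0.01  1.38 -0.22]
from [ 467.6 -150.1  155.7] yaw 75.87
[14.6, -1.9, -1.9, -8.1]
[14.7, 0.2, -1.9, -8.1]
[14.5, 2.3, -1.9, -8.1]
[14.1, 4.3, -1.9, -8.1]
[13.3, 6.2, -1.9, -8.1]
[12.3, 8.0, -1.9, -8.1]
[11.1, 9.7, -1.9, -8.1]
[9.6, 11.1, -1.9, -8.1]
[8.0, 12.4, -1.9, -8.1]
[6.1, 13.4, -1.9, -8.1]
```

Call:
step_arm(
  steps=[
    [14.5, -2, -4, -8.1],
    [14.5, 0, -4, -8.1],
    [14.5, 2.5, -4, -8.1],
    [14, 4.5, -4, -8.1],
    [13, 6, -4, -8.1],
    [12, 8, -3, -8.1],
    [11, 9.5, -3, -8.1],
    [9.5, 11, -3, -8.1],
  ],
)

```text
time: 12.2
tool_pos: [0.4687, -0.0262, 0.1661]
tool_rot: [-0.029, 0.314, 0.949, 0.008]
contact_force: [0.1, -0.6, -1.5]
gripper_width: 0.586
```

```bash
sed -i 's/^from scipy/import functools\ncamera_params=functools.cache(camera_params)\nfrom scipy/' h.py; python3 - <<'E'
from h import *
from scipy.optimize import least_squares
st();plan([.485,-.004,.175],156.6)
a=np.linspace(0,2*np.pi,181)
def ext(p):
    q=np.array([wproj(np.eye(4),[p[0]+.0135*np.cos(t),p[1]+.0135*np.sin(t),p[2]]) for t in a])
    return np.array([q[:,0].min(),q[:,0].max(),q[:,1].min(),q[:,1].max()])
m=np.array([290,350,243.4,296.6])
r=least_squares(lambda p:ext(p)-m,[0,0,-.018],x_scale=.001);print(r.x*1000,r.fun)
r=least_squares(lambda p:ext([*p,-.018])-m,[0,0],x_scale=.001);print(r.x*1000,r.fun)
E
```

```text
t 12.2 P [468.7 -26.2 166.1] yaw 143.42 z-tilt deg [-2.82  1.88] w 49.83 F [ 0.1 -0.6 -1.5] M [-0.07 -0.03 -0.02] j [-0.23 -0.25  2.    0.02  1.44 -1.16]
from [468.7 -26.2 166.1] yaw 143.42
[0.1, 13.8, -4.4, -6.6]
[-1.5, 13.7, -4.4, -6.6]
[  2.28120485  -0.03447879 -21.59049611] [-0.28347188  0.28373587  0.30960985 -0.3445139 ]
[ 0.37152135 -0.02090738] [ 0.5740907  -0.57511715  0.94274337 -1.1887882 ]
```

```bash
python3 -c "
from h import *
plan([.4935,-.0035,.175],156.6,4)"
```

```text
from [468.7 -26.2 166.1] yaw 143.42
[-1.6, 8.3, -2.2, -3.3]
[-2.1, 8.2, -2.2, -3.3]
[-2.5, 8.0, -2.2, -3.3]
[-3.0, 7.9, -2.2, -3.3]
```

Call:
step_arm(
  steps=[
    [-2, 8, -3, -3.3],
    [-2, 8, -3, -3.3],
    [-2.5, 8, -2, -3.3],
    [-3, 8, -2, -3.3],
    [0, 0, 0, 0],
    [0, 0, 0, 0],
  ],
)

```text
time: 12.8
tool_pos: [0.4873, -0.0001, 0.1613]
tool_rot: [-0.04, 0.196, 0.98, 0.011]
contact_force: [0.3, -0.6, -2.3]
gripper_width: 0.596
```

```bash
python3 -c "
from h import *
st();plan([.4935,-.0035,.150],156.6)"
```

```text
t 12.8 P [ 4.873e+02 -1.000e-01  1.613e+02] yaw 157.41 z-tilt deg [-4.2   2.12] w 50.68 F [ 0.3 -0.6 -2.3] M [-0.09 -0.01  0.04] j [-0.17 -0.18  1.95  0.02  1.44 -1.35]
from [ 4.873e+02 -1.000e-01  1.613e+02] yaw 157.41
[-7.0, -0.8, 11.3, 0.8]
```

Call:
step_arm(
  steps=[
    [9, -4, -4, 0],
    [9, -4, -4, 0],
    [9, -4, -4, 0],
    [9, -4, -4, 0],
    [0, 0, 0, 0],
  ],
)

```text
time: 13.3
tool_pos: [0.4432, -0.0025, 0.1792]
tool_rot: [-0.042, 0.198, 0.979, 0.011]
contact_force: [-0.4, 0.5, -2.4]
gripper_width: 0.591
```

```bash
python3 -c "
from h import *
st()"
```

```text
t 13.3 P [443.2  -2.5 179.2] yaw 157.15 z-tilt deg [-4.48  2.14] w 50.21 F [-0.4  0.5 -2.4] M [-0.05 -0.1  -0.01] j [-0.19 -0.31  2.03  0.02  1.5  -1.36]
```

Call:
step_arm(
  steps=[
    [40, -17, 0, 0],
    [0, 0, 0, 0],
  ],
)

```text
time: 13.5
tool_pos: [0.3968, -0.0027, 0.18]
tool_rot: [-0.045, 0.199, 0.979, 0.01]
contact_force: [1.4, 0.1, -1.7]
gripper_width: 0.595
```

```bash
python3 -c "
from h import *
st()"
```

```text
t 13.5 P [396.8  -2.7 180. ] yaw 157.08 z-tilt deg [-4.79  2.19] w 50.54 F [ 1.4  0.1 -1.7] M [ 0.02 -0.09  0.01] j [-0.21 -0.44  2.13  0.02  1.54 -1.38]
```

Call:
step_arm(
  steps=[
    [0, 0, 5, 0],
    [0, 0, 5, 0],
    [0, 0, 5, 0],
    [0, 0, 5, 0],
    [0, 0, 0, 0],
  ],
)

```text
time: 14.0
tool_pos: [0.3966, -0.0023, 0.159]
tool_rot: [-0.043, 0.199, 0.979, 0.011]
contact_force: [0.2, 0.3, -1.5]
gripper_width: 0.591
```

```bash
python3 -c "
from h import *
st()"
```

```text
t 14.0 P [396.6  -2.3 159. ] yaw 157.02 z-tilt deg [-4.63  2.17] w 50.23 F [ 0.2  0.3 -1.5] M [ 0.02  0.05 -0.04] j [-0.21 -0.42  2.15  0.02  1.5  -1.38]
```

Call:
step_arm(
  steps=[
    [0, 0, -20, 0],
    [0, 0, 0, 0],
  ],
)

```text
time: 14.2
tool_pos: [0.3984, -0.003, 0.1784]
tool_rot: [-0.045, 0.199, 0.979, 0.011]
contact_force: [0.5, 0.2, -1.3]
gripper_width: 0.591
```

```bash
python3 -c "
from h import *
st()"
```

```text
t 14.2 P [398.4  -3.  178.4] yaw 157.02 z-tilt deg [-4.76  2.2 ] w 50.19 F [ 0.5  0.2 -1.3] M [-0.12 -0.09 -0.  ] j [-0.21 -0.43  2.12  0.02  1.54 -1.38]
```

Call:
step_arm(
  steps=[
    [-40, 17, 0, 0],
    [0, 0, 0, 0],
    [-40, 17, 0, 0],
    [0, 0, 0, 0],
  ],
)

```text
time: 14.6
tool_pos: [0.4815, -0.0017, 0.1596]
tool_rot: [-0.054, 0.199, 0.978, 0.01]
contact_force: [0.6, -0.1, -1.4]
gripper_width: 0.59
```

```bash
python3 -c "
from h import *
st()"
```

```text
t 14.6 P [481.5  -1.7 159.6] yaw 156.99 z-tilt deg [-5.8   2.36] w 50.16 F [ 0.6 -0.1 -1.4] M [-0.03  0.04  0.03] j [-0.17 -0.17  1.95  0.02  1.47 -1.35]
```

The tool's tilt has drifted to about 6°, nearly all about the jaw axis. I'll set the collar down on clear table at the final yaw, regrip it there so it is level, and then lift.

```bash
python3 -c "
from h import *
plan([.50,.17,.18],156.6)
im,d=grab_frame('top');cv2.imwrite('pics/t2.png',cv2.cvtColor(im,cv2.COLOR_RGB2BGR))
D=camera_params('top');E=D['extrinsics'];K=D['mtx']
for P in ([.50,.17,.02],):
    q=(np.linalg.inv(E)@[*P,1])[:3];p=K@q/q[2];print(p)
    u,v=p[:2].astype(int);q=d[v-25:v+25:5,u-25:u+25:5];print(q.round(2))
"
```

```text
from [481.5  -1.7 159.6] yaw 156.99
[12.5, 41.3, -5.1, 0.1]
[12.6, 41.3, -5.1, 0.1]
[12.7, 41.3, -5.1, 0.1]
[12.7, 41.3, -5.1, 0.1]
[264.93486203 216.26346284   1.        ]
[[1.66 1.66 1.67 1.66 1.67 1.66 1.67 1.66 1.66 1.67]
 [1.66 1.66 1.66 1.66 1.66 1.66 1.67 1.66 1.66 1.67]
 [1.66 1.66 1.66 1.65 1.66 1.66 1.66 0.   1.67 1.66]
 [1.66 1.66 1.66 1.66 1.66 1.65 1.66 1.66 1.66 1.66]
 [1.65 1.65 1.65 1.65 1.65 1.65 1.66 1.66 1.65 1.65]
 [1.66 1.65 1.65 1.65 0.   1.65 1.65 1.64 1.65 1.66]
 [1.64 1.65 1.64 1.65 1.65 1.64 1.64 1.64 1.65 1.66]
 [1.62 1.64 1.64 1.64 1.65 1.65 1.64 1.64 1.64 1.65]
 [1.64 1.62 1.65 1.64 1.65 1.63 1.64 1.65 1.64 1.64]
 [1.61 1.62 1.64 1.64 1.63 1.64 1.64 1.64 1.64 1.64]]
```

Call:
step_arm(
  steps=[
    [12.5, 41, -6, 0],
    [12.5, 41, -6, 0],
    [12.5, 41, -6, 0],
    [12.5, 41, -6, 0],
    [0, 0, 0, 0],
    [0, 0, 0, 0],
  ],
)

```text
time: 15.25
tool_pos: [0.4983, 0.1724, 0.1936]
tool_rot: [-0.052, 0.2, 0.978, 0.011]
contact_force: [-0.6, 0.8, -1.8]
gripper_width: 0.592
```

```bash
python3 -c "
from h import *
st();plan([.50,.17,.05],156.6)
"
```

```text
t 15.25 P [498.3 172.4 193.6] yaw 156.83 z-tilt deg [-5.6   2.39] w 50.28 F [-0.6  0.8 -1.8] M [-0.01 -0.07  0.03] j [ 0.16 -0.1   1.83  0.06  1.5  -1.01]
from [498.3 172.4 193.6] yaw 156.83
[-0.8, -0.5, 47.9, 0.1]
[-0.8, -0.5, 47.9, 0.1]
[-0.8, -0.5, 47.9, 0.1]
```

Call:
step_arm(
  steps=[
    [-4, 0, 45, 0],
    [-4, 0, 45, 0],
    [-4, 0, 45, 0],
    [0, 0, 20, 0],
    [0, 0, 0, 0],
    [0, 0, 0, 0],
  ],
)

```text
time: 15.85
tool_pos: [0.4958, 0.1692, 0.0399]
tool_rot: [-0.046, 0.203, 0.978, 0.012]
contact_force: [0.4, -0.2, -1.3]
gripper_width: 0.593
```

```bash
python3 -c "
from h import *
st()
"
```

```text
t 15.85 P [495.8 169.2  39.9] yaw 156.54 z-tilt deg [-4.91  2.43] w 50.43 F [ 0.4 -0.2 -1.3] M [ 0.01 -0.05  0.03] j [ 0.16  0.06  1.95  0.06  1.21 -1.03]
```

Call:
step_arm(
  steps=[
    [-1, 0, 15, 0],
    [-1, 0, 12, 0],
    [0, 0, 5, 0],
    [0, 0, 0, 0],
    [0, 0, 0, 0],
  ],
)

```text
time: 16.35
tool_pos: [0.499, 0.1694, 0.0106]
tool_rot: [-0.042, 0.204, 0.978, 0.014]
contact_force: [-0.3, 0.5, -0.0]
gripper_width: 0.593
```

```bash
python3 -c "
from h import *
st()
"
```

```text
t 16.35 P [499.  169.4  10.6] yaw 156.48 z-tilt deg [-4.37  2.52] w 50.41 F [-0.3  0.5 -0. ] M [-0.04 -0.08  0.01] j [ 0.16  0.11  1.95  0.06  1.15 -1.03]
```

Call:
step_arm(
  steps=[
    [0, 0, 3, 0],
    [0, 0, 3, 0],
    [0, 0, 3, 0],
    [0, 0, 0, 0],
  ],
)

```text
time: 16.75
tool_pos: [0.5003, 0.1703, 0.0063]
tool_rot: [-0.041, 0.203, 0.978, 0.014]
contact_force: [1.3, 0.4, -1.5]
gripper_width: 0.596
```

```bash
python3 -c "
from h import *
st()
"
```

```text
t 16.75 P [500.3 170.3   6.3] yaw 156.54 z-tilt deg [-4.3   2.49] w 50.66 F [ 1.3  0.4 -1.5] M [-0.04 -0.05 -0.  ] j [ 0.16  0.12  1.95  0.06  1.14 -1.03]
```

Call:
step_arm(
  steps=[
    [0, 0, 0, 0],
    [0, 0, 0, 0],
    [0, 0, 3, 0],
    [0, 0, 0, 0],
    [0, 0, 0, 0],
  ],
  claw=72,
)

```text
time: 17.25
tool_pos: [0.5009, 0.1707, 0.0033]
tool_rot: [-0.04, 0.203, 0.978, 0.014]
contact_force: [-0.5, -0.1, -0.1]
gripper_width: 0.718
```

```bash
python3 -c "
from h import *
st()
"
```

```text
t 17.25 P [500.9 170.7   3.3] yaw 156.55 z-tilt deg [-4.19  2.52] w 61.03 F [-0.5 -0.1 -0.1] M [-0.01 -0.02 -0.03] j [ 0.16  0.12  1.95  0.06  1.13 -1.03]
```

Call:
step_arm(
  steps=[
    [0, 0, 0, 0],
    [0, 0, 0, 0],
    [0, 0, 0, 0],
    [0, 0, 0, 0],
  ],
  claw=0,
)

```text
time: 17.65
tool_pos: [0.501, 0.1707, 0.0035]
tool_rot: [-0.04, 0.203, 0.978, 0.014]
contact_force: [0.1, 0.3, 0.3]
gripper_width: 0.595
```

```bash
python3 -c "
from h import *
st()
"
```

```text
t 17.65 P [501.  170.7   3.5] yaw 156.55 z-tilt deg [-4.2   2.51] w 50.57 F [0.1 0.3 0.3] M [-0.06  0.   -0.02] j [ 0.16  0.12  1.95  0.06  1.13 -1.03]
```

Call:
step_arm(
  steps=[
    [2, 0, -35, 0],
    [3, 0, -45, 0],
    [3, 0, -45, 0],
    [1, 0, -20, 0],
    [0, 0, 0, 0],
    [0, 0, 0, 0],
  ],
)

```text
time: 18.25
tool_pos: [0.4999, 0.1672, 0.1488]
tool_rot: [-0.045, 0.203, 0.978, 0.012]
contact_force: [-0.3, 0.1, -0.5]
gripper_width: 0.59
```

```bash
python3 -c "
from h import *
st();plan([.493,-.0035,.16],156.6)
"
```

```text
t 18.25 P [499.9 167.2 148.8] yaw 156.52 z-tilt deg [-4.74  2.42] w 50.19 F [-0.3  0.1 -0.5] M [ 0.02 -0.12 -0.02] j [ 0.15 -0.07  1.88  0.06  1.41 -1.02]
from [499.9 167.2 148.8] yaw 156.52
[-15.4, -39.8, -2.8, -0.0]
[-15.4, -39.8, -2.8, -0.0]
[-15.4, -39.8, -2.8, -0.0]
[-15.4, -39.8, -2.8, -0.0]
```

Call:
step_arm(
  steps=[
    [-15.5, -40, -5, 0],
    [-15.5, -40, -5, 0],
    [-15.5, -40, -5, 0],
    [-13, -36, -5, 0],
    [0, 0, 0, 0],
    [0, 0, 0, 0],
  ],
)

```text
time: 18.85
tool_pos: [0.4864, -0.0041, 0.1483]
tool_rot: [-0.055, 0.202, 0.978, 0.011]
contact_force: [0.2, 0.4, -1.0]
gripper_width: 0.596
```

```bash
python3 - <<'E'
from h import *
T=st();im,d=grab_frame("wrist");np.savez("pics/w6.npz",im=im,d=d,T=T)
b=cv2.cvtColor(im,cv2.COLOR_RGB2BGR)[200:360,210:430]
cv2.imwrite("pics/w6.png",cv2.resize(b,None,fx=3.5,fy=3.5,interpolation=cv2.INTER_CUBIC))
plan([.493,-.0035,.16],156.6)
print(wproj(T,[.4927,-.0033,.12]))
E
```

```text
t 18.85 P [486.4  -4.1 148.3] yaw 156.68 z-tilt deg [-5.93  2.56] w 50.69 F [ 0.2  0.4 -1. ] M [-0.01 -0.07  0.03] j [-0.18 -0.14  1.95  0.03  1.45 -1.35]
from [486.3  -3.9 148.1] yaw 156.73
[-6.0, 3.0, -11.9, 0.1]
[325.04837791 247.62131661]
```

View pics/w6.png

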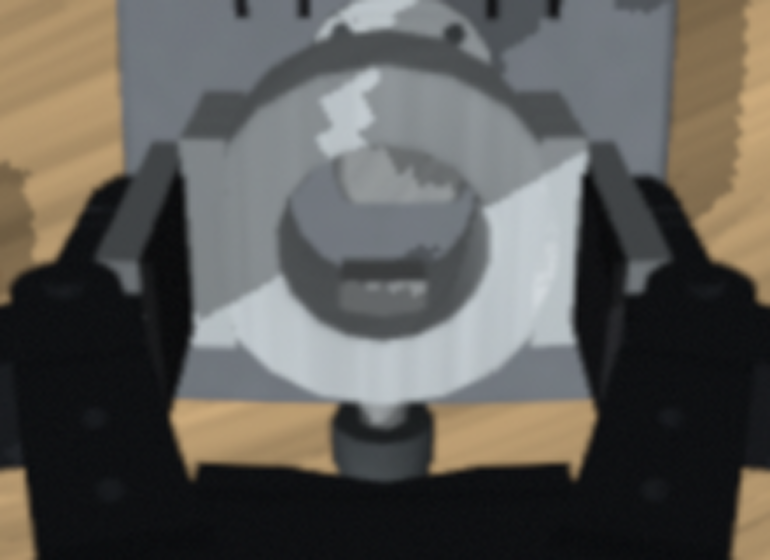

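The spindle's top with its flat edge shows through the bore: chord at crop row 203, centred near column 397, against a bore centre at column 384. I'll work out the correction.

```bash
python3 - <<'E'
from h import *
from scipy.optimize import least_squares
z=np.load("pics/w6.npz");T=z["T"]
ax=np.array([.4927,-.0033]);e=np.array([.918,-.397])
for r in (7,): p=wproj(T,[*(ax+e*r*.001),.12]);print("chord pred",(p-[210,200])*3.5)
m=np.array([289.4,350,242,297.1])
# collar axis leans 4.85 deg to tool +x (as gripped)
l=np.radians(4.85);X=np.array([np.cos(l),0,np.sin(l)]);Y=np.array([0,1,0])
a=np.linspace(0,2*np.pi,181)
def ext(p,h):
    c=np.array([p[0],p[1],h]);q=np.array([wproj(np.eye(4),c+.0135*(np.cos(t)*X+np.sin(t)*Y)) for t in a])
    return np.array([q[:,0].min(),q[:,0].max(),q[:,1].min(),q[:,1].max()])
for h in (-.0185,-.0205):
    r=least_squares(lambda p:ext(p,h)-m,[0.001,0],x_scale=.001)
    c=T@[*r.x,h,1];bot=T@np.r_[r.x,h,1]+0
    n=T[:3,:3]@np.array([np.sin(l),0,-np.cos(l)]);b=c[:3]-.022*n
    print(h,r.x*1e3,r.fun.round(2),"top",c[:3]*1e3,"bottom",b*1e3,"lean deg",np.degrees(n[:2]))
    d=np.array([*ax,0])*1e3-b*1e3;print("shift wanted world",d[:2],"tool",(T[:3,:3].T@[d[0],d[1],0]).round(1))
E
```

```text
chord pred [402.36578044 204.59742787]
-0.0185 [ 1.0916241  -0.11511438] [ 0.73 -0.73  0.67 -0.87] top [487.322411    -4.6049051  166.77302125] bottom [486.74997646  -4.35754271 144.78186097] lean deg [ 1.49082194 -0.64421914]
shift wanted world [5.95002354 1.05754271] tool [-5.   3.3 -0.6]
-0.0205 [ 2.15326373 -0.12042321] [ 0.26 -0.26  0.3  -0.38] top [486.55866959  -4.28155184 168.8799737 ] bottom [485.98623506  -4.03418945 146.88881342] lean deg [ 1.49082194 -0.64421914]
shift wanted world [6.71376494 0.73418945] tool [-5.8  3.3 -0.7]
```

Call:
step_arm(
  steps=[
    [-6, 3, -2, 0],
    [0, 0, 0, 0],
    [0, 0, 0, 0],
  ],
)

```text
time: 19.2
tool_pos: [0.4928, -0.0007, 0.1471]
tool_rot: [-0.057, 0.199, 0.978, 0.011]
contact_force: [-0.5, -0.0, -1.4]
gripper_width: 0.591
```

```bash
cat >> h.py <<'E'
def collar(T):
    l=np.radians(4.85);n=T[:3,:3]@np.array([np.sin(l),0,-np.cos(l)])
    c=(T@[.0016,-.0001,-.0193,1])[:3];b=c-.022*n
    print("top",(c*1e3).round(1),"bot",(b*1e3).round(1),"lean",np.degrees(n[:2]).round(2))
    d=np.array([.4925,-.0036])-b[:2];print("tool shift for bottom",(T[:3,:3].T@[*d,0]*1e3).round(1))
E
python3 -c "
from h import *
collar(st())"
```

```text
t 19.2 P [492.8  -0.7 147.1] yaw 156.96 z-tilt deg [-6.18  2.58] w 50.21 F [-0.5 -0.  -1.4] M [-0.03 -0.07 -0.01] j [-0.17 -0.12  1.93  0.03  1.45 -1.34]
top [493.4  -1.  166.5] bot [492.7  -0.7 144.5] lean [ 1.73 -0.69]
tool shift for bottom [-0.9 -2.7 -0.1]
```

Call:
step_arm(
  steps=[
    [-1, -2.5, 0, 0],
    [-1, 0, 8, 0],
    [-1, 0, 8, 0],
    [0, 0, 0, 0],
    [0, 0, 0, 0],
  ],
)

```text
time: 19.7
tool_pos: [0.4927, -0.0021, 0.1291]
tool_rot: [-0.058, 0.198, 0.978, 0.011]
contact_force: [-0.6, -0.5, -0.4]
gripper_width: 0.594
```

```bash
python3 -c "
from h import *
collar(st())"
```

```text
t 19.7 P [492.7  -2.1 129.1] yaw 157.12 z-tilt deg [-6.22  2.57] w 50.45 F [-0.6 -0.5 -0.4] M [-0.08 -0.1  -0.02] j [-0.17 -0.1   1.95  0.03  1.41 -1.35]
top [493.3  -2.4 148.4] bot [492.6  -2.2 126.4] lean [ 1.76 -0.69]
tool shift for bottom [-0.4 -1.4 -0. ]
```

Call:
step_arm(
  steps=[
    [-0.5, -1.5, 0, 0.5],
    [0, 0, 0, 0],
    [0, 0, 0, 0],
  ],
)

```text
time: 20.0
tool_pos: [0.4926, -0.0039, 0.1291]
tool_rot: [-0.058, 0.203, 0.977, 0.011]
contact_force: [1.4, 0.3, -1.9]
gripper_width: 0.595
```

```bash
python3 - <<'E'
from h import *
T=st();collar(T);im,d=grab_frame("wrist");np.savez("pics/w7.npz",im=im,d=d,T=T)
b=cv2.cvtColor(im,cv2.COLOR_RGB2BGR)[230:310,265:375]
cv2.imwrite("pics/w7.png",cv2.resize(b,None,fx=7,fy=7,interpolation=cv2.INTER_CUBIC))
E
```

```text
t 20.0 P [492.6  -3.9 129.1] yaw 156.55 z-tilt deg [-6.21  2.57] w 50.54 F [ 1.4  0.3 -1.9] M [-0.02 -0.11  0.  ] j [-0.17 -0.1   1.95  0.03  1.41 -1.34]
top [493.2  -4.3 148.5] bot [492.5  -4.  126.5] lean [ 1.77 -0.65]
tool shift for bottom [0.2 0.4 0. ]
```

View pics/w7.png

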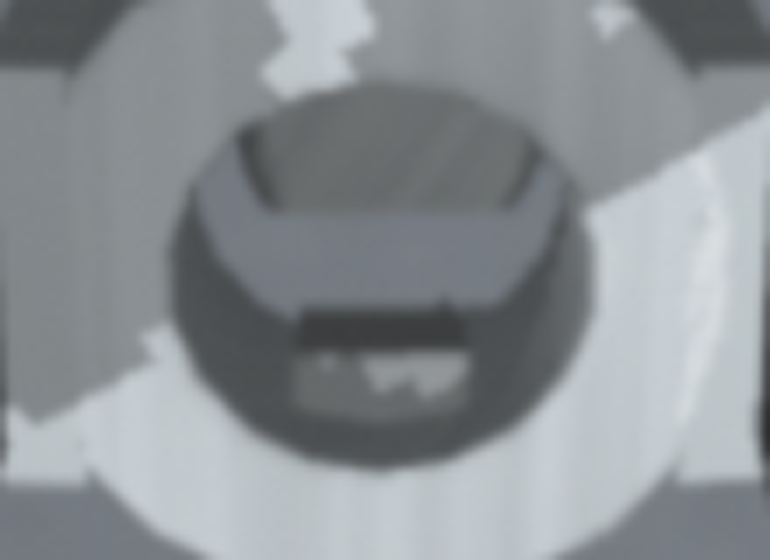

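The spindle is centred in the bore to within about 0.6 mm (chord centre column 390, bore and foot 382–383) and parallel to the foot. A quick x check comes first, then the descent.

```bash
python3 - <<'E'
from h import *
z=np.load("pics/w7.npz");T=z["T"]
p=wray(T,265+390/7,230+211/7,.12)[:2]-np.array([.918,-.397])*.007
print(p*1e3);b=T@[.0016,-.0001,-.0193,1]
# bore rim fit rows 82..468, cols 170..595
print([(265+170/7),(265+595/7),230+82/7,230+468/7])
d=np.array([p[0],p[1],0])-np.array([.4925,-.0040,0]);print("tool shift",(T[:3,:3].T@d*1e3).round(2))
E
```

```text
[492.1366592  -3.2120789]
[289.2857142857143, 350.0, 241.71428571428572, 296.8571428571429]
tool shift [0.64 0.58 0.07]
```

Call:
step_arm(
  steps=[
    [-0.6, 0.6, 4, 0],
    [-0.6, 0, 4, 0],
    [0, 0, 0, 0],
    [0, 0, 0, 0],
  ],
)

```text
time: 20.45
tool_pos: [0.4933, -0.0035, 0.1206]
tool_rot: [-0.057, 0.203, 0.977, 0.011]
contact_force: [1.0, 0.4, -1.7]
gripper_width: 0.595
```

```bash
python3 -c "
from h import *
collar(st())"
```

```text
t 20.45 P [493.3  -3.5 120.6] yaw 156.55 z-tilt deg [-6.17  2.57] w 50.59 F [ 1.   0.4 -1.7] M [-0.03 -0.08  0.03] j [-0.17 -0.09  1.95  0.03  1.4  -1.34]
top [493.9  -3.9 140. ] bot [493.2  -3.6 118. ] lean [ 1.74 -0.64]
tool shift for bottom [ 0.7 -0.3  0.1]
```

Call:
step_arm(
  steps=[
    [0.5, 0.2, 3, 0],
    [0, 0, 3, 0],
    [0, 0, 0, 0],
    [0, 0, 0, 0],
  ],
)

```text
time: 20.85
tool_pos: [0.4921, -0.0028, 0.114]
tool_rot: [-0.058, 0.203, 0.977, 0.011]
contact_force: [-0.4, 0.4, -1.1]
gripper_width: 0.591
```

```bash
python3 -c "
from h import *
collar(st())"
```

```text
t 20.85 P [492.1  -2.8 114. ] yaw 156.56 z-tilt deg [-6.19  2.57] w 50.26 F [-0.4  0.4 -1.1] M [-0.04 -0.1   0.02] j [-0.17 -0.09  1.96  0.03  1.39 -1.34]
top [492.7  -3.1 133.4] bot [492.   -2.8 111.4] lean [ 1.75 -0.65]
tool shift for bottom [-0.7 -0.5 -0.1]
```

Call:
step_arm(
  steps=[
    [-0.5, -0.4, 4, 0],
    [-0.5, 0, 4, 0],
    [0, 0, 0, 0],
    [0, 0, 0, 0],
  ],
)

```text
time: 21.25
tool_pos: [0.492, -0.0032, 0.1052]
tool_rot: [-0.058, 0.203, 0.977, 0.011]
contact_force: [-0.1, -0.1, -2.0]
gripper_width: 0.591
```

```bash
python3 -c "
from h import *
collar(st())"
```

```text
t 21.25 P [492.   -3.2 105.2] yaw 156.55 z-tilt deg [-6.19  2.57] w 50.22 F [-0.1 -0.1 -2. ] M [-0.   -0.06 -0.03] j [-0.17 -0.08  1.96  0.03  1.37 -1.34]
top [492.6  -3.6 124.6] bot [491.9  -3.3 102.6] lean [ 1.75 -0.65]
tool shift for bottom [-0.7 -0.  -0.1]
```

Call:
step_arm(
  steps=[
    [-0.2, 0, 1.8, 0],
    [-0.2, 0, 1.8, 0],
    [0, 0, 0, 0],
    [0, 0, 0, 0],
  ],
)

```text
time: 21.65
tool_pos: [0.4921, -0.0032, 0.1014]
tool_rot: [-0.057, 0.203, 0.977, 0.011]
contact_force: [-0.2, 0.3, -1.9]
gripper_width: 0.593
```

```bash
python3 - <<'E'
from h import *
for _ in range(3): T=st();collar(T)
im,d=grab_frame("wrist");np.savez("pics/w8.npz",im=im,d=d,T=T)
b=cv2.cvtColor(im,cv2.COLOR_RGB2BGR)[225:315,260:380]
cv2.imwrite("pics/w8.png",cv2.resize(b,None,fx=6.5,fy=6.5,interpolation=cv2.INTER_CUBIC))
# depth -> world heights
p=camera_params("wrist");K=p["mtx"];M=T@p["T_tool_cam"]
v,u=np.mgrid[230:310,265:375];a=np.stack([u-K[0,2],v-K[1,2]],-1)/K[0,0];r=np.linalg.norm(a,axis=-1)
D=d[230:310,265:375];xy=a/r[...,None]*np.tan(r)[...,None]*D[...,None]
P=np.concatenate([xy,D[...,None]],-1)@M[:3,:3].T+M[:3,3]
R_=np.linalg.norm(P[...,:2]-[.4922,-.0033],axis=-1);Z=P[...,2]*1e3
for lo,hi in ((0,6),(15,22)):
    m=(R_*1e3>lo)&(R_*1e3<hi)&(Z>100);print(lo,hi,m.sum(),np.median(Z[m]).round(2),Z[m].std().round(2))
    A=np.c_[P[m][:,:2],np.ones(m.sum())];c=np.linalg.lstsq(A,P[m][:,2],rcond=None)[0];print("slope deg",np.degrees(c[:2]).round(2),"z at axis",(c@[.4922,-.0033,1]*1e3).round(2))
E
```

```text
t 21.65 P [492.1  -3.2 101.4] yaw 156.56 z-tilt deg [-6.18  2.57] w 50.37 F [-0.2  0.3 -1.9] M [-0.05 -0.05 -0.02] j [-0.17 -0.07  1.97  0.03  1.36 -1.34]
top [492.7  -3.6 120.8] bot [492.   -3.3  98.8] lean [ 1.74 -0.64]
tool shift for bottom [-0.6 -0.1 -0.1]
t 21.65 P [492.1  -3.2 101.4] yaw 156.56 z-tilt deg [-6.18  2.57] w 50.37 F [-0.2  0.3 -1.9] M [-0.05 -0.05 -0.02] j [-0.17 -0.07  1.97  0.03  1.36 -1.34]
top [492.7  -3.6 120.8] bot [492.   -3.3  98.8] lean [ 1.74 -0.64]
tool shift for bottom [-0.6 -0.1 -0.1]
t 21.65 P [492.1  -3.2 101.4] yaw 156.56 z-tilt deg [-6.18  2.57] w 50.37 F [-0.2  0.3 -1.9] M [-0.05 -0.05 -0.02] j [-0.17 -0.07  1.97  0.03  1.36 -1.34]
top [492.7  -3.6 120.8] bot [492.   -3.3  98.8] lean [ 1.74 -0.64]
tool shift for bottom [-0.6 -0.1 -0.1]
0 6 507 120.4 0.59
slope deg [0.13 0.03] z at axis 120.39
15 22 3290 120.27 0.78
slope deg [-2.13  0.23] z at axis 120.27
```

View pics/w8.png

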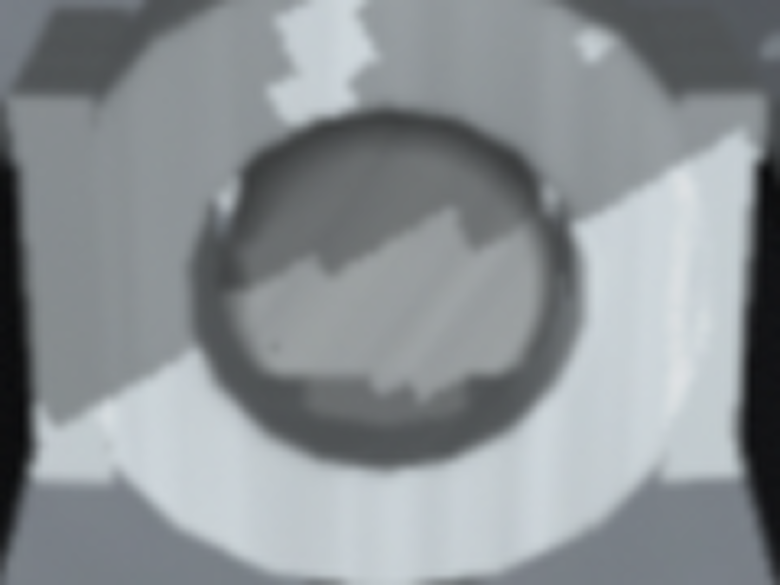

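The collar is down past the foot and flush: the depth image puts its top at 120.3 mm and the spindle's end at 120.4 mm, with the forces near zero. Both edges now lie in one plane, so I'll check x-centring directly.

```bash
python3 - <<'E'
from h import *
z=np.load("pics/w8.npz");T=z["T"];e=np.array([.918,-.397]);q=np.array([.397,.918]);ax=np.array([.4922,-.0033])
def f(u,v,s=0): 
    for zz in (.1203,):
        p=wray(T,260+u/6.5,225+v/6.5,zz+s)[:2]-ax;return (p@e*1e3).round(2),(p@q*1e3).round(2)
# rim heights follow the 2.1 deg lean (lower at +x)
print("rim far",f(387,110,+.0005),"rim near",f(387,467,-.0005),"left",f(192,290),"right",f(583,290))
print("chord",f(387,377),"chord L/R",f(268,377),f(503,377))
E
```

```text
rim far (np.float64(-13.05), np.float64(-0.16)) rim near (np.float64(14.58), np.float64(-0.14)) left (np.float64(0.45), np.float64(-13.81)) right (np.float64(0.43), np.float64(13.58))
chord (np.float64(7.07), np.float64(-0.14)) chord L/R (np.float64(7.13), np.float64(-8.59)) (np.float64(7.11), np.float64(8.09))
```

```bash
python3 -c "
from h import *
st();print(job_done())"
```

```text
t 21.7 P [492.1  -3.2 101.4] yaw 156.56 z-tilt deg [-6.18  2.57] w 50.36 F [-0.7  0.1 -1.8] M [-0.05 -0.07  0.01] j [-0.17 -0.07  1.97  0.03  1.36 -1.34]
the job is handed in; nothing more can be done
None
```

The collar is on the spindle, screw over the flat and pointing at the rib, top flush, still held in the grip. I handed the job in at 21.7 s.

**Spindle:** I saw the flat in the wrist camera about 76° left of the rib. A pinch there read 18.4 mm against the nominal 19. I turned the spindle about 76° with the pads, and a picture then showed the flat facing the rib.

**Collar:** I carried the grey collar over, but by then the tool had tilted about 6°. So I set the collar down on clear table at its final angle, gripped it again while it lay flat, and lowered it over the spindle.

**Last checks:**
- **Height:** the depth image puts the collar's top at 120.3 mm and the spindle's end at 120.4 mm. The collar went well past the 15 mm stop.
- **Clearance:** the bore is centred to about 0.8 mm at the top and 0.4 mm at mid height, which leaves roughly 1 mm or more of gap all round.
- **Force:** the wrist force is about 2 N, close to the collar's own weight (1.5 N), so nothing suggests it is wedged.

**What is not perfect:**
- **Lean:** the collar leans about 2° toward the rib, so its rim is up to 0.8 mm off level. The tool itself remains tilted about 6.7°.
- **Pinch readings:** they ran about 0.6–1.6 mm under the nominal sizes throughout, which I took as sensor bias.
- **Other things:** I did not picture the rest of the table again at the end. No contact with anything else was felt.

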